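# Swap the broken switch knob and hold the new one pressed home

## Robot

A 6-joint arm with a two-finger parallel gripper is mounted at the origin on the work surface. World frame = base frame: x ahead of the robot, y to its left, z up, the work surface at z = 0. Lengths are in m, angles in rad, forces in N, time in s.
With the tool pointing down it reaches from about 0.25 to 0.85 m from the base axis. Payload 12.5 kg.
Tool frame: the origin (TCP) lies between the finger pads; the fingertips stand 25 mm ahead of it and the grasp point (between the pads) lies 6 mm ahead of it; z points along the fingers, y is the line along which they close (so a half turn about z gives the same grasp; the last joint's range is limited). The gripper opens to 93 mm and grips with 3 to 60 N. Pads are 15 mm wide; open, the fingers measure 128 mm over their backs; the gripper's body (75 mm by 188 mm) begins 65 mm behind the grasp point.
Start: joints at [-1.288, 0.351, 1.652, -0, 1.139, -0.085], TCP at [0.198, -0.513, 0.244] pointing down, gripper open.
Joint ranges: [-2.75, 2.75], [-0.79, 2.1], [0.01, 2.65], [-1.57, 4.71], [0.07, 3.14], [-2.87, 2.87]. Speed limits (rad/s): [2.22, 2.22, 2.79, 3.14, 3.14, 3.14].

## Interface

Orientations are given as a unit quaternion [x, y, z, w].
In Python, from rig import r gives the robot as it stands. Calls block until the motion is done:
- r.goto(position, orientation): joint-space move of the TCP to a pose.
- r.move_straight(position, orientation=None, v=0.15, f_stop=None): straight line of the TCP; orientation=None keeps the orientation; v is the mean speed in m/s. With f_stop (N) it stops when the force on the tool has changed by that much, and returns True; else False.
- r.set_joints(angles): joint-space move.
- r.let_go() and r.close_gripper(grip_force=None): open the fingers fully, or close them until they stop; grip_force is the grip in N (None keeps the last).
- r.dwell(seconds).
- r.inverse_kinematics(position, orientation): joint angles nearest the present ones, or None.
- r.camera(name): name is "scene" or "top" or "wrist"; returns (picture, depth): 400x640x3 uint8, red, green, blue; 400x640 float32, m along the optical axis (not along the pixel's ray), 0 where there is no reading.
- r.calibration(name): a dict with "mtx" (3x3 intrinsics, pixels), "R" (3x3) and "t" (3): a world point X has camera coordinates R X + t. Camera axes: x right, y down, z forward; pixel columns grow to the right and rows downward; lengths in m; the calibration is good to about 2 mm. The wrist camera is an equidistant fisheye: a pixel r from the principal point sees the ray r / f radians off the axis. A picture is of the moment at which its call begins: read the wrist's pose just before it. calibration takes no time and is no camera call; for the wrist camera it gives the pose at the moment of the call.
A pose or a line that the arm cannot do raises r.PlanningError and nothing moves.
- r.close_job(): hands the job in; it is judged then, once.
Readings, each from a call of its own:
- r.read_time(): time.
- r.read_qpos(): joint angles.
- r.read_dq(): joint speeds.
- r.read_effort(): joint torques, N m.
- r.read_position(): TCP position.
- r.read_tcp_rot(): TCP orientation.
- r.read_ft_force(): force on the tool from outside, world axes, zero at the start.
- r.read_torque(): the same for the moment, N m.
- r.read_gripper_width(): opening from 0.0 (shut) to 1.0 (fully open).
- r.read_gripper_force(): force on a finger pad.
Only numpy, scipy, OpenCV 4.12 (cv2) and the standard library are available. Lean on these libraries where they do the work, as an engineer would, in place of code of your own. Each camera call takes 0.05 s, during which the arm holds its last target. There are 200 camera calls.

## Task

The knob on the grey control housing's rotary switch has lost its pointer: pull it straight up off the D-shaped shaft and drop it into the open cardboard reject box. Then take the large new pointer knob from the bench, turn it so that the flat in its bore matches the flat on the shaft, and push it straight down against the spring seal until its skirt is fully home on the switch's round plate. Leave everything else where it is, and finish while still pressing the knob down - do not let go, its screw is tightened while you hold it there.

Things in the scene. Friction and masses are not known exactly. Their poses are not given: they have to be found in the camera images.
- housing: Grey die-cast control housing, fixed: half-round ends, 260 long (own y), 78 wide, flat top 72 above the bench, in a plywood nest 130 x 210 x 12 with four wooden blocks 42 high. Origin on the bench under its centre. On top, along own y: rotary switch at +80, pilot lamp 9 high at -30, push button 7 high at -85.
- switch: Round aluminium plate of the rotary switch, diameter 56, 8 thick, fixed on top of the housing. Origin: centre of its underside, 72 above the bench; z up. Shaft and seal are concentric with it. A knob is home when its underside lies on this plate.
- shaft_tip (a point): Centre of the top end of the upright steel D-shaft, 24 above switch's origin (16 above the plate, 11 above the free seal). Diameter 12, with a flat along its whole length, 2 from the axis (8 across); the round edge at the end is chamfered 1 over 2. x points level out through the flat, z up. The shaft turns stiffly (0.25 N m) and need not be turned.
- seal (a joint): Spring-loaded black seal ring around the foot of the shaft (outer diameter 34, inner 17). 0 = free, standing 5 mm above the plate; 0.005 = flush with the plate. It needs 4 N to start and 8 N when flush, and lifts a knob that is not held down. Value in m.
- old_knob: The broken black knob, loose on the shaft, its skirt on the seal (underside 13 above switch's origin). Same hub, bore and bar as new_knob, but the bar reaches only from -21 to +7 along the own x axis: the pointer end has snapped off. Origin: centre of its underside; z up; x as shaft_tip's x. Nothing fastens it; lifted 12 it is clear of the shaft.
- new_knob: Large new black pointer knob, about 100 g, upright on the bench: hub diameter 46, 20 high, and on it a bar grip 14 wide, 20 high (40 in all), from -21 to +27 along the own x, pointed and white-lined at +x. Origin: centre of the underside, z up. D bore in the underside, on the axis, 17.5 deep, diameter 13.4, its flat 2.75 from the axis on the +x side: fitted, its x points as shaft_tip's x does.
- pointer (a point): Top of the new knob's pointer end, 27 along its own x from its axis and 40 above its underside.
- reject_box: Cut-down open cardboard box, fixed, outside 200 (own x) x 140 (own y) x 70 high, walls and floor 4 thick, flaps folded outside its long sides to 20 beyond the walls. Origin: centre of the underside. A broken knob (up to 30 high) lies in it already, near its -x end.
- small_knob: Bystander: a small black knob of diameter 30, 24 high, upright on the bench. Origin at the centre of its underside.
- driver: Bystander: a screwdriver 190 long, lying on the bench.
- tape: Bystander: a roll of clear tape, diameter 92, 24 high, lying flat.
- locknut: Bystander: a square brass locknut, 26 x 26 x 6, lying flat.
- cap_spare: Bystander: a spare push-button cap, diameter 32, 8 high, lying flat.
- bottle: Bystander: a water bottle of diameter 66, 210 high, standing. Origin at the centre of its underside.

How it is judged:
By the outcome, as a careful person would: the job done as asked, in the order asked, and still so for the second after the job is handed in, while the arm keeps its last pose, push and grip.
It also fails if it takes over 50 s, if anything falls off the work surface, if the arm or the gripper's body presses on something with over 40 N, if the wrist force passes 120 N, or if a joint passes its speed limit or range.

## Working session

There is one attempt and no reset: what is moved stays moved. The work goes in short steps, each a Python script; the robot and the scene stay as the last script left them, time stands still between calls to the robot, and variables do not carry over. Pictures are saved under pics/ and viewed, at most 10 in all, crops included, and the job is handed in when it is done.

```bash
ls; mkdir -p pics
python3 - <<'E'
from rig import r
import cv2,numpy as np
for n in ("top","scene"):
    p,d=r.camera(n); cv2.imwrite(f"pics/{n}0.png",p[:,:,::-1]); np.save(f"pics/{n}0.npy",d)
    c=r.calibration(n); print(n,c["mtx"].tolist(),np.round(c["R"],3).tolist(),c["t"])
print(r.read_time(),r.read_tcp_rot())
E
```

```text
pics
top [[481.0851343047625, 0.0, 332.79973942947163], [0.0, 481.0851343047625, 202.97897747310483], [0.0, 0.0, 1.0]] [[-0.021, -1.0, -0.003], [-0.972, 0.021, -0.234], [0.234, -0.002, -0.972]] [0.014551   0.59017381 1.26706454]
scene [[390.5719606314956, 0.0, 317.314269560244], [0.0, 390.5719606314956, 187.57067694725083], [0.0, 0.0, 1.0]] [[-0.034, 0.999, 0.009], [0.821, 0.032, -0.57], [-0.57, -0.012, -0.822]] [ 0.01759982 -0.42109376  1.27061426]
0.1 [ 9.83137548e-01  1.82866813e-01 -5.31367656e-05 -5.35607961e-04]
```

View pics/top0.png

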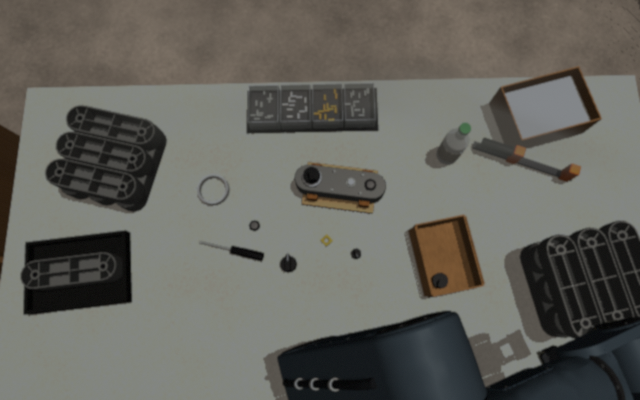

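View pics/scene0.png

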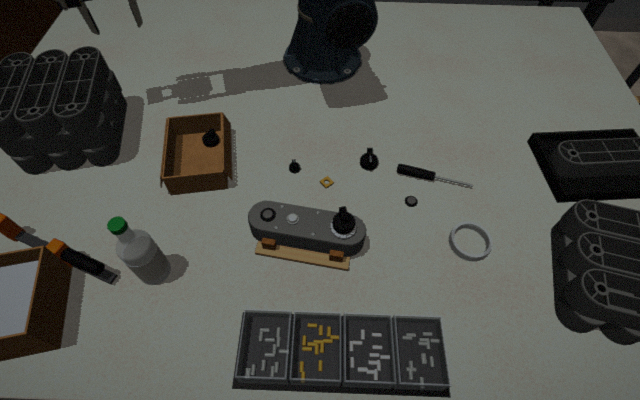

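The top view shows the old knob on the switch at about (311,174), the new knob at (288,263) with its pointer toward the top of the picture, and the reject box around (446,257) with a knob inside at (440,281). The scene view agrees: switch (344,220), new knob (369,160), box (197,152). Next I compute rough positions and take a wrist close-up of both knobs.

```bash
cat > h.py <<'E'
import numpy as np, cv2
from scipy.spatial.transform import Rotation as Ro
def ray(c,uv,fish=False):
    K=c["mtx"]; x=(uv[0]-K[0,2])/K[0,0]; y=(uv[1]-K[1,2])/K[1,1]
    if fish:
        th=np.hypot(x,y); s=np.sin(th)/max(th,1e-9); v=np.array([x*s,y*s,np.cos(th)])
    else: v=np.array([x,y,1.])
    R=np.array(c["R"]); t=np.array(c["t"]); return -R.T@t, R.T@v
def plane(c,uv,z,fish=False):
    o,d=ray(c,uv,fish); return o+d*(z-o[2])/d[2]
def down(yaw):  # tool z down, tool y (closing line) at world angle yaw
    y=np.array([np.cos(yaw),np.sin(yaw),0]); z=np.array([0,0,-1.]); x=np.cross(y,z)
    return Ro.from_matrix(np.c_[x,y,z]).as_quat()
def proj(c,X,fish=False):
    p=np.array(c["R"])@np.array(X)+np.array(c["t"]); K=c["mtx"]; a=p[:2]/p[2]
    if fish:
        n=np.hypot(*p[:2]); a=p[:2]/n*np.arctan2(n,p[2])
    return np.array([K[0,0]*a[0]+K[0,2],K[1,1]*a[1]+K[1,2]])
E
python3 - <<'E'
from rig import r
from h import *
c=r.calibration("top")
for n,uv,z in [("old",(311,174),.11),("new",(288,263),.02),("lamp",(351,181),.08),("button",(370,184),.08),("bottle",(450,152),.1),("boxin",(440,281),.03),("tl",(410,226),.07),("tr",(465,217),.07),("br",(483,290),.07),("bl",(427,297),.07),("small",(356,254),.02),("nut",(326,240),0),("drv",(262,256),.02)]:
    print(n,np.round(plane(c,uv,z),3))
w=r.calibration("wrist"); print(w, r.read_position(), r.read_qpos())
R=np.array(w["R"]);o=-R.T@np.array(w["t"]);T=Ro.from_quat(r.read_tcp_rot()).as_matrix()
print("cam in tool",T.T@(o-r.read_position()),"\n",T.T@R.T)
E
```

```text
old [0.663 0.06  0.11 ]
new [0.432 0.131 0.02 ]
lamp [ 0.65 -0.05  0.08]
button [ 0.64  -0.103  0.08 ]
bottle [ 0.722 -0.327  0.1  ]
boxin [ 0.373 -0.289  0.03 ]
tl [ 0.521 -0.209  0.07 ]
tr [ 0.543 -0.362  0.07 ]
br [ 0.344 -0.393  0.07 ]
bl [ 0.329 -0.242  0.07 ]
small [ 0.453 -0.06   0.02 ]
nut [0.498 0.024 0.   ]
drv [0.453 0.204 0.02 ]
{'mtx': array([[309.70691629,   0.        , 324.34252521],
       [  0.        , 309.70691629, 203.70333189],
       [  0.        ,   0.        ,   1.        ]]), 'R': array([[ 0.35795003, -0.93373982, -0.00131226],
       [-0.8916137 , -0.34221763,  0.29649976],
       [-0.27730271, -0.10496207, -0.95503203]]), 't': array([-0.54997454, -0.03488177,  0.39335238])} [ 0.19768355 -0.51293011  0.24315559] [-1.28763084e+00  3.51177476e-01  1.65236625e+00  4.49261320e-07
  1.13912540e+00 -8.46380531e-02]
cam in tool [ 0.08234562  0.00076615 -0.14212264] 
 [[-1.73156446e-03 -9.55004983e-01 -2.96584699e-01]
 [ 9.99998472e-01 -1.58261923e-03 -7.42292390e-04]
 [ 2.39512283e-04 -2.96585531e-01  9.55006264e-01]]
```

Run:
```python
from rig import r
from h import *
import pickle
for n,p in [("new",[.432,.131,.17]),("old",[.663,.06,.24])]:
    r.goto(p,down(-np.pi/2)); r.dwell(.2)
    c=r.calibration("wrist"); P,d=r.camera("wrist")
    cv2.imwrite(f"pics/w_{n}.png",P[:,:,::-1]); np.save(f"pics/w_{n}.npy",d); pickle.dump(c,open(f"pics/w_{n}.pkl","wb"))
    print(n,r.read_time(),r.read_qpos(),proj(c,[p[0],p[1],.04 if n=="new" else .125],True))
a,b=[cv2.imread(f"pics/w_{n}.png")[100:300,220:420] for n in("new","old")]
cv2.imwrite("pics/ab.png",cv2.resize(np.hstack([a,b]),None,fx=2,fy=2,interpolation=cv2.INTER_CUBIC))
```

```text
new 2.8 [1.90621447e-01 2.75242354e-01 1.96971782e+00 9.64676326e-06
 8.96581353e-01 1.76196183e+00] [323.21474552 201.89974417]
old 4.0417 [2.10667622e-02 5.66013127e-01 1.32721791e+00 2.84947059e-05
 1.24847470e+00 1.59123741e+00] [324.15753311 205.99828837]
```

View pics/ab.png

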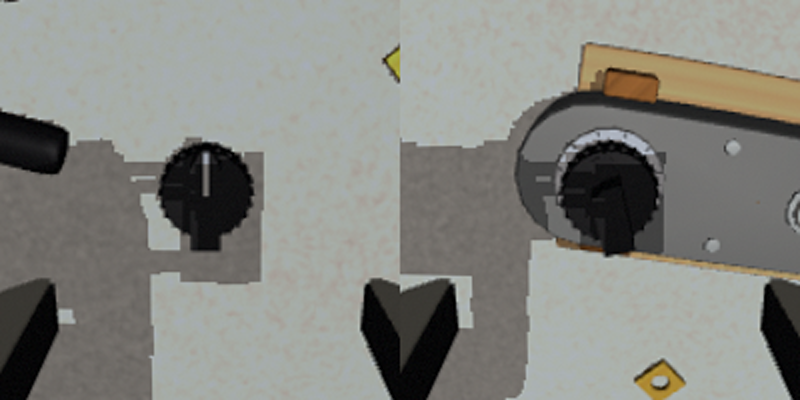

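The left crop shows the new knob with its white pointer line running from (205,150) to (205,195) and the bar's tail at (205,250), so it points along world +x. The right crop shows the old knob's bar tail at (620,250) and its broken end near (605,182), about 10° off. I'll use the depth at bar-top height to get the exact bar rectangles.

```bash
cat >> h.py <<'E'
def cloud(c,d):
    K=np.array(c["mtx"]); v,u=np.mgrid[:d.shape[0],:d.shape[1]]
    x=(u-K[0,2])/K[0,0]; y=(v-K[1,2])/K[1,1]; th=np.hypot(x,y)+1e-9; k=np.tan(np.minimum(th,1.3))/th
    P=np.stack([x*k*d,y*k*d,d],-1)
    return (P-np.array(c["t"]))@np.array(c["R"])
def band(W,d,z0,z1,ctr,rad=.05):
    m=(d>0)&(W[...,2]>z0)&(W[...,2]<z1)&(np.hypot(W[...,0]-ctr[0],W[...,1]-ctr[1])<rad)
    return m
E
python3 - <<'E'
from h import *
import pickle
for n,ctr,z0,z1 in [("new",(.432,.131),.034,.05),("old",(.663,.06),.117,.135)]:
    c=pickle.load(open(f"pics/w_{n}.pkl","rb")); d=np.load(f"pics/w_{n}.npy"); W=cloud(c,d)
    m=band(W,d,z0,z1,ctr); p=W[m]; print(n,m.sum(),p[:,2].mean(),p[:,2].std())
    (cx,cy),s,a=cv2.minAreaRect((p[:,:2]*1000).astype(np.float32)); print(cx,cy,s,a)
    q=p[:,:2]-p[:,:2].mean(0); w,V=np.linalg.eigh(q.T@q); print("mean",p.mean(0),"axis deg",np.degrees(np.arctan2(V[1,1],V[0,1])))
    m2=band(W,d,.015 if n=="new" else .095,.03 if n=="new" else .11,ctr); print("hub",cv2.minEnclosingCircle((W[m2][:,:2]*1000).astype(np.float32)))
E
```

```text
new 755 0.04094988340266041 0.0011544511191196416
434.2470397949219 131.54315185546875 (14.021687507629395, 47.74171829223633) 89.46224212646484
mean [0.43351676 0.13167498 0.04094988] axis deg 179.64349349927656
hub ((432.3623046875, 132.00341796875), 25.58245277404785)
old 567 0.12570309633078558 0.0015563921613743323
658.7258911132812 58.6052360534668 (31.561676025390625, 14.814104080200195) 13.80073070526123
mean [0.65970932 0.05864092 0.1257031 ] axis deg -169.15624359951727
hub ((665.1317138671875, 59.6521110534668), 24.3582820892334)
```

Run:
```python
from rig import r
from h import *
import pickle
a=np.radians(11); q=down(a-np.pi/2); u=np.array([np.cos(a),np.sin(a)])
g=np.array([.6655,.0600])-.006*u
r.goto([*g,.20],q)
print("stop",r.move_straight([*g,.133],v=.1,f_stop=8), r.read_position())
r.close_gripper(30); print("w",r.read_gripper_width(),r.read_gripper_force(),r.read_ft_force(),r.read_position())
r.move_straight([*g,.165],v=.05); print("w",r.read_gripper_width(),r.read_ft_force())
r.move_straight([*g,.25],v=.2)
b=np.radians(9.8); o=np.array([.434,-.302])+.02*np.array([np.cos(b),np.sin(b)])
r.goto([*o,.25],down(b-np.pi)); 
P,d=r.camera("wrist"); c=r.calibration("wrist"); cv2.imwrite("pics/box.png",P[:,:,::-1])
r.move_straight([*o,.08],v=.2,f_stop=15); print(r.read_position(),r.read_gripper_width(),r.read_time())
r.let_go(); r.dwell(.3); r.move_straight([*o,.25],v=.25)
s=np.array([.6655,.06]); r.goto([*s,.22],q); r.dwell(.2)
c=r.calibration("wrist"); P,d=r.camera("wrist"); cv2.imwrite("pics/shaft.png",P[:,:,::-1]); np.save("pics/shaft.npy",d); pickle.dump(c,open("pics/shaft.pkl","wb"))
k=proj(c,[*s,.096],True); print("expect",k,r.read_time())
x,y=k.astype(int); 
A=cv2.resize(P[y-40:y+40,x-40:x+40,::-1],(400,400),interpolation=cv2.INTER_CUBIC)
T=cv2.imread("pics/box.png")
t,_=r.camera("top"); B=cv2.resize(t[200:310,390:500,::-1],(400,400)); cv2.imwrite("pics/s1.png",np.hstack([A,B]))
W=cloud(c,d); m=band(W,d,.091,.105,s,.02); p=W[m]; print(m.sum(),p.mean(0),cv2.minAreaRect((p[:,:2]*1000).astype(np.float32)))
for m in [band(W,d,.0765,.0825,s,.035)]: print("plate",W[m].mean(0),cv2.minEnclosingCircle((W[m][:,:2]*1000).astype(np.float32)))
```

```text
stop False [0.66004792 0.05885096 0.13374671]
w 0.14991578116543453 29.974603056907654 [ 0.37002824  1.06387129 -0.05258066] [0.65958411 0.05886275 0.13294769]
w 0.14298242792406157 [-0.89020373  0.02739618 -0.74372361]
[ 0.45426766 -0.2989026   0.08094348] 0.1472637147063715 10.3
expect [322.63720987 203.29976062] 14.5333
108 [0.66401628 0.05976862 0.0962686 ] ((663.2191162109375, 59.682960510253906), (7.1836748123168945, 11.87423038482666), 11.518860816955566)
plate [0.66680543 0.06039675 0.08096421] ((664.6915893554688, 60.099021911621094), 28.118473052978516)
```

View pics/s1.png

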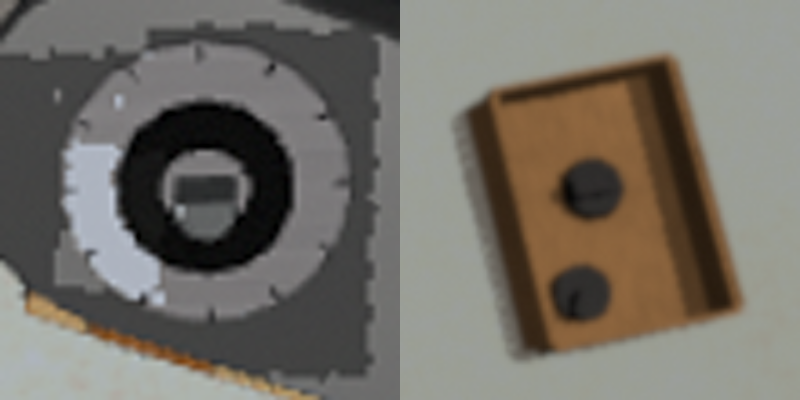

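The shaft picture shows the D-shaft at about (207,195) with its flat facing up (+x), square to the tool. In the top crop, the old knob lies in the box at (592,188). Now I pick up the new knob and check how it sits in the hand.

Run:
```python
from rig import r
from h import *
import pickle
a=np.radians(-.4); q=down(a-np.pi/2); k=np.array([.4313,.1316]); g=k+[-.006,0]
r.goto([*g,.12],q)
print(r.move_straight([*g,.048],v=.1,f_stop=8),r.read_position())
r.close_gripper(50); print(r.read_gripper_width(),r.read_gripper_force(),r.read_ft_force(),r.read_position(),r.read_time())
r.move_straight([*g,.15],v=.15)
b=np.radians(11.3); u=np.array([np.cos(b),np.sin(b)]); s=np.array([.6650,.0601])
r.goto([*(s-.006*u),.20],down(b-np.pi/2)); r.dwell(.3)
p0=r.read_position(); c=r.calibration("wrist"); P,d=r.camera("wrist"); cv2.imwrite("pics/held.png",P[:,:,::-1])
print(p0,r.read_time(),r.read_gripper_width())
W=cloud(c,d); T=Ro.from_quat(r.read_tcp_rot()).as_matrix(); L=(W-p0)@T; np.save("pics/heldL.npy",L)
for z0,z1 in[(.0,.013),(.024,.034)]:
    m=(d>0)&(L[...,2]>z0)&(L[...,2]<z1)&(abs(L[...,1])<.03)&(abs(L[...,0])<.05); p=L[m]*1000
    if len(p): print(z0,len(p),"x",np.percentile(p[:,0],[0,2,98,100]).round(1),"y",np.percentile(p[:,1],[0,2,98,100]).round(1),"z",np.median(p[:,2]))
cv2.imwrite("pics/held_c.png",cv2.resize(P[120:280,240:400,::-1],(480,480),interpolation=cv2.INTER_CUBIC))
```

```text
False [0.42564662 0.13161637 0.04834425]
0.14520955539714347 49.99805510044098 [ 0.58775228 -0.01630912  0.57063486] [0.42531892 0.13160972 0.04800544] 17.7083
[0.65875984 0.05930502 0.20017744] 19.875 0.14791578815665637
0.0 2632 x [-16.7 -14.6  31.1  32.5] y [-20.9 -17.7  19.3  22.3] z 6.941247183234687
0.024 1475 x [ 0.   5.1 27.8 32.1] y [-23.1 -20.8  22.3  24.4] z 27.254394765767078
```

View pics/held_c.png

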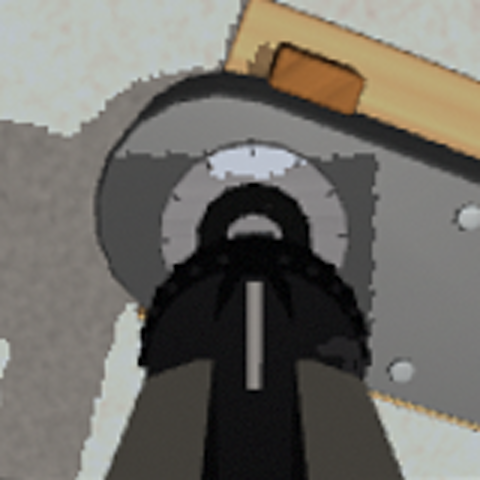

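The held knob sits straight, with its pointer line at (254,335) and tip about 32.5 mm ahead of the TCP against an expected 33. Now I push down and use the height of first contact to tell shaft from seal.

Run:
```python
from rig import r
from h import *
b=np.radians(11.3); u=np.array([np.cos(b),np.sin(b)]); s=np.array([.6650,.0604])-.006*u
q=down(b-np.pi/2)
r.move_straight([*s,.148],v=.08); print(r.read_position(),r.read_ft_force())
print(r.move_straight([*s,.1305],q,v=.015,f_stop=4),r.read_position(),r.read_ft_force(),r.read_torque(),r.read_gripper_width(),r.read_time())
```

```text
[0.65938689 0.05923017 0.14836389] [-0.09100588 -0.06756232 -1.22056791]
True [0.65902232 0.05921015 0.13197203] [-0.06480799  0.59116719  3.25359845] [-0.00473346 -0.10432504  0.01609392] 0.14744932945934597 21.65
```

First contact came at the seal height with almost no side force, so the bore is on the shaft. I press home.

Run:
```python
from rig import r
from h import *
b=np.radians(11.3); u=np.array([np.cos(b),np.sin(b)]); s=np.array([.6650,.0604])-.006*u
q=down(b-np.pi/2)
for z in (.130,.129,.128,.127,.126,.1255):
    st=r.move_straight([*s,z],q,v=.01,f_stop=20); r.dwell(.15); f=r.read_ft_force()
    print(z,st,r.read_position().round(4),f.round(1),round(r.read_gripper_width(),4))
    if f[2]>22 or st: break
print(r.read_time())
```

```text
0.13 False [0.6591 0.0592 0.1302] [-1.9 -0.4  5.8] 0.1455
0.129 False [0.6591 0.0592 0.1292] [-2.1  0.6  6.4] 0.1446
0.128 False [0.6591 0.0592 0.1283] [-2.3 -0.1  6.8] 0.1457
0.127 False [0.6591 0.0592 0.128 ] [-4.7  0.1 12.7] 0.1464
0.126 False [0.6591 0.0592 0.128 ] [-9.3 -1.7 20.9] 0.1481
0.1255 False [0.6591 0.0592 0.128 ] [-11.2  -0.5  23.5] 0.1443
24.1
```

Run:
```python
from rig import r
from h import *
r.dwell(.5); print(r.read_position().round(4),r.read_ft_force().round(1),r.read_torque().round(2),Ro.from_quat(r.read_tcp_rot()).as_matrix().round(3)[:,2],r.read_gripper_force())
P,d=r.camera("wrist"); S,_=r.camera("scene"); c=r.calibration("wrist"); W=cloud(c,d)
m=band(W,d,.095,.108,(.665,.0604),.024)&(W[...,0]>.672); p=W[m]; A=np.c_[p[:,:2]-[.665,.0604],np.ones(len(p))]
print("hub top plane",len(p),np.linalg.lstsq(A,p[:,2],rcond=None)[0].round(4))
cv2.imwrite("pics/fin.png",np.hstack([cv2.resize(P[120:280,240:400,::-1],(400,400)),cv2.resize(S[120:280,240:400,::-1],(400,400))]))
```

```text
[0.6591 0.0592 0.128 ] [-11.2  -0.5  24.6] [-0.08  2.01 -0.04] [ 0.001 -0.    -1.   ] 50.006797313690186
hub top plane 910 [-0.0856 -0.0115  0.1014]
```

View pics/fin.png

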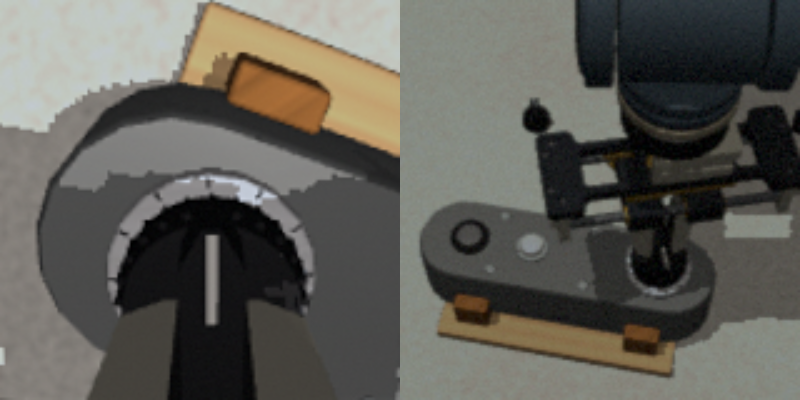

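The wrist view (left) shows the skirt flat on the plate with no seal visible and the pointer line at (212,280). The scene view (right) shows the knob seated at (658,265) with the gripper still holding it. It stopped hard at exactly the home height, pressed with 24 N, so I hand in.

```bash
python3 -c "
from rig import r
print(r.close_job())"
```

```text
the job is handed in; nothing more can be done
None
```

The old knob is in the reject box, and the new knob is home on the plate, flats matched, still held down with about 24 N; the job was handed in after about 25 s of robot time, and no verdict was returned.

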